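# Build up the glass press mould

### The arm

A 6-joint arm with a two-finger parallel gripper is mounted at the origin on the work surface. World frame = base frame: x ahead of the robot, y to its left, z up, the work surface at z = 0. Lengths are in m, angles in rad, forces in N, time in s.
With the tool pointing down it reaches from about 0.275 to 0.85 m from the base axis. Payload 5.2 kg.
Tool frame: the origin (TCP) lies at the very end of the fingers, on their centre line; the grasp point (between the pads) lies 19 mm behind it; z points along the fingers, y is the line along which they close (so a half turn about z gives the same grasp; the last joint's range is limited). The gripper opens to 85 mm and grips with 20 to 120 N. Pads are 22 mm wide; open, the fingers measure 114 mm over their backs; the gripper's body (76 mm by 85 mm) begins 54 mm behind the grasp point. The pads swing forward as they close: fully open they stand 13 mm farther back than shut.
Start: joints at [0.94, 0.259, 1.535, -0, 1.348, -0.203], TCP at [0.228, 0.5, 0.231] pointing down, gripper open.
Joint ranges: [-3.14, 3.14], [-0.91, 2.08], [0.19, 2.58], [-1.22, 4.36], [0.22, 2.71], [-3.12, 3.12]. Speed limits (rad/s): [2.57, 2.57, 3.14, 3.14, 3.14, 3.14].

### API

Orientations are given as a unit quaternion [w, x, y, z].
In Python, from rig import readout, viewer, ticket gives the robot as it stands.
- The arm moves only by the tool carry_out, never from a script. Its argument "targets" is a list of rows, each a list of 6 numbers: the shift along the tool's x, y, z in m, then the turn, a rotation vector about the tool's x, y, z in degrees. In form: [[tx, ty, tz, rx, ry, rz], ...]. A call has 1 to 20 rows; each row shifts and turns the commanded pose from where the row before left it, along the tool's axes as they then stand; what a row does not reach is not made up. A row lasts 1/12 s, in which the tool goes at most 41.7 mm and 7.16 degrees, less where a joint would pass 70% of its speed; a pose out of reach is approached as far as the arm can. A call with a gripper value outside its range is refused whole. "jaw" is the opening in per cent of the stroke, from 0 (shut) to 100 (fully open), set as the call begins (left out, the last holds). The fingers move at their own pace and stop on an object; the grip force is fixed at half the most. Time passes only in rows, so rows that do not move let the fingers close. It gives the time, the measured TCP pose, the force, the opening and the grip force at its end, in the units of the state.
- readout.sense(): the state, without advancing time (a new reading comes with each control period).
- viewer.read_camera(name): name is "side" or "top" or "wrist"; returns the picture (420x560x3 uint8, blue, green, red); there is no depth.
- viewer.get_calibration(name): a dict with "fx", "fy", "cx", "cy" (pixels), "R" (3x3) and "t" (3): a world point X has camera coordinates R X + t. Camera axes: x right, y down, z forward; pixel columns grow to the right and rows downward; lengths in m; the calibration is good to about 2 mm. A picture is of the moment at which its call begins: read the wrist's pose just before it. get_calibration takes no time and is no camera call; for the wrist camera it gives the pose at the moment of the call.
- ticket.hand_in(): hands the job in; it is judged then, once.
The state is a dict: "time": time; "joint_positions": joint angles; "joint_velocities": joint speeds; "tau": joint torques, N m; "tool_pos": TCP position; "tcp_rot": TCP orientation; "force": force on the tool from outside, world axes, zero at the start; "torque": the same for the moment, N m; "finger_gap": opening from 0.0 (shut) to 1.0 (fully open); "grasp_force": force on a finger pad.
Only numpy, scipy, OpenCV 4.12 (cv2) and the standard library are available. Lean on these libraries where they do the work, as an engineer would, in place of code of your own. Each camera call takes 0.05 s, during which the arm holds its last target. There are 200 camera calls.

### The job

Put the press mould together on the round iron stand, setting each part down gently and letting go before taking the next: first the steel mould bottom in the stand's recess, then the taller, narrower of the two graphite mould bodies over its knob, then the steel guide with its lip in the top of the body, and last the plunger from the wooden rest, pushed or lowered fully home in the guide. Leave the short, wide mould body, the cup and the jacks where they are.

Things in the scene. Friction and masses are not known exactly. Their poses are not given: they have to be found in the camera images.
- stand: Round dark iron stand, fixed to the bench: a plate 110 mm across and 12 mm high with a raised collar on it (90 mm outside, 66 mm inside, top 20 mm above the bench), so a round recess 66 mm wide and 8 mm deep whose floor is 12 mm above the bench. Origin: centre of its underside, on the bench; z up.
- bottom: Steel mould bottom, loose: a disc 58 mm across and 14 mm thick with a knob 24 mm across standing 20 mm up from its middle (34 mm high in all). It lies flat, knob up; gripped by the knob. Origin: centre of its underside; z up through the knob. About 0.3 kg.
- tall_body: Taller, narrower mould body, loose: upright dark grey graphite tube 58 mm outside, 34 mm bore, 60 mm high, open right through. Belongs over the knob of the mould bottom, standing on its disc. Origin: centre of its lower end; z along the tube. About 0.2 kg.
- short_body: Short, wide mould body, loose, not to be used: upright dark grey graphite tube 66 mm outside, 44 mm bore, 36 mm high. Origin: centre of its lower end; z along the tube.
- guide: Steel guide, loose, shaped like a hat with a hole right through (20 mm bore): from below a lip 26 mm across and 8 mm high, a flange 58 mm across and 8 mm thick, then a hub 40 mm across and 18 mm high (34 mm high in all). It stands on its lip, hub up; gripped by the hub. In use the lip drops into the top of the tall body and the flange rests on its rim. Origin: centre of the lip's underside; z up through the hub. About 0.22 kg.
- plunger: Plunger, loose, standing in the hole of the wooden rest: brass stem 14 mm across and 40 mm long with a chamfered foot, a brass flange 36 mm across and 8 mm thick above it, then a dark wooden grip 24 mm across and 30 mm high (78 mm in all). In use the stem goes down the guide's bore until the flange rests on the hub. Origin: centre of the stem's foot; z up along the stem to the grip. About 0.13 kg.
- rest: Pale wooden block 75 x 75 x 45 mm, fixed to the bench, with an upright hole 20 mm across right through its middle, in which the plunger stands; the plunger's flange rests on its top. Origin: centre of its underside.
- cup: Terracotta-coloured cup 72 mm across and 85 mm high, loose, a bystander. Origin: centre of its underside.
- jacks: Glassblower's jacks (big steel tweezers) lying flat on the bench, loose, about 230 mm long, 55 mm wide, 12 mm high, a bystander. Origin: the middle of it, on the bench; x along its length towards the blades' ends.
There are look-alikes about, which are no part of the job. Leave any blue or green look-alike of the bottom alone.

How it is judged:
By the outcome, as a careful person would: the job done as asked, in the order asked, and still so for the second after the job is handed in, with the robot touching nothing.
It also fails if it takes over 106 s, if anything falls off the work surface, if the arm or the gripper's body presses on something with over 40 N, if the wrist force passes 120 N, or if a joint passes its speed limit or range.

## Working session

There is one attempt and no reset: what is moved stays moved. The work goes in short steps, Python scripts to look and compute and a tool call to move; the robot and the scene stay as the last step left them, time stands still between calls to the robot, and variables do not carry over. Pictures are saved under pics/ and viewed, at most 14 in all, crops included, and the job is handed in when it is done.

Besides the shell and the picture viewer there is one more tool, called as a command line: name --pt "numbers of a row" for each row, then --argument value for the rest. carry_out: Moves the arm, as the interface text tells. Its arguments: {"type":"object","properties":{"targets":{"type":"array","items":{"type":"array","items":{"type":"number"}}},"jaw":{"type":"number"}},"required":["targets"]}

```bash
mkdir -p pics; ls; cat > h.py <<'E'
import numpy as np, cv2
from rig import readout, viewer, ticket
def ray(cal,u,v):
    R=np.array(cal["R"]);t=np.array(cal["t"])
    return -R.T@t, R.T@np.array([(u-cal["cx"])/cal["fx"],(v-cal["cy"])/cal["fy"],1])
def at(cal,u,v,z):
    o,d=ray(cal,u,v); return o+d*(z-o[2])/d[2]
def px(cal,X):
    p=np.array(cal["R"])@np.array(X)+np.array(cal["t"]); return cal["fx"]*p[0]/p[2]+cal["cx"],cal["fy"]*p[1]/p[2]+cal["cy"]
E
python3 - <<'E'
from h import *
s=readout.sense();print(s["time"],s["tool_pos"],s["tcp_rot"],s["force"],s["finger_gap"])
for n in("side","top","wrist"):
    c=viewer.get_calibration(n);print(n,{k:np.round(v,3).tolist() for k,v in c.items()})
    cv2.imwrite(f"pics/{n}0.png",viewer.read_camera(n))
E
```

```text
pics
0.0 [0.22782651 0.4999938  0.23045473] [-3.86837652e-04  2.12275004e-01  9.77209506e-01 -8.68971046e-04] [ 0.60019433 -0.23329033  0.25626566] 0.9995431761010102
side {'fx': 534.681, 'fy': 534.681, 'cx': 288.151, 'cy': 211.184, 'R': [[0.949, -0.316, 0.008], [-0.199, -0.617, -0.761], [0.245, 0.721, -0.648]], 't': [-0.464, 0.125, 1.481]}
top {'fx': 491.031, 'fy': 491.031, 'cx': 275.809, 'cy': 207.65, 'R': [[-0.005, -1.0, -0.005], [-0.975, 0.006, -0.221], [0.221, 0.003, -0.975]], 't': [-0.011, 0.512, 1.286]}
wrist {'fx': 378.62, 'fy': 378.62, 'cx': 280.748, 'cy': 207.564, 'R': [[0.415, 0.91, -0.002], [0.869, -0.396, 0.296], [0.268, -0.124, -0.955]], 't': [-0.549, -0.039, 0.381]}
```

View pics/top0.png

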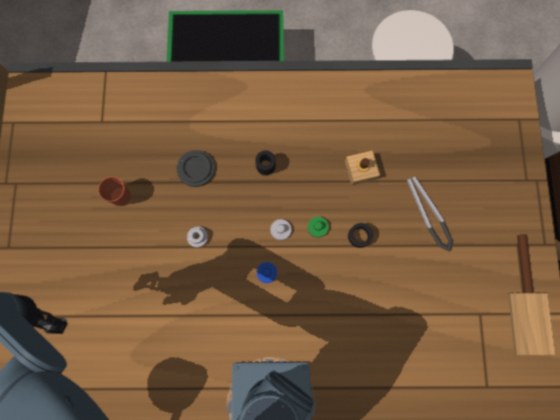

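View pics/side0.png

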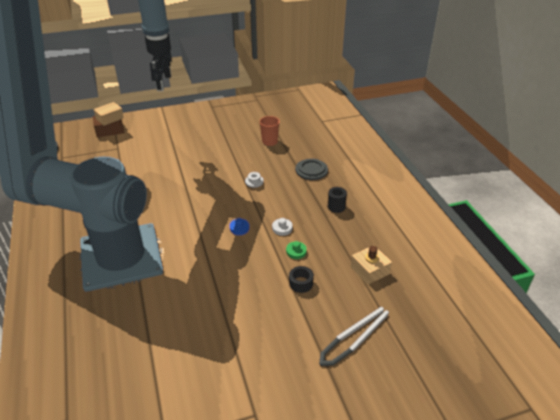

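The top view shows these candidates:
- **Bottom:** steel at (281,229). The green (318,227) and blue (267,273) pieces are look-alikes, and the steel guide with a hole is at (197,236).
- **Tall body:** (265,162). The short, wide one is at (360,235).
- **Other parts:** stand (196,168), rest and plunger (363,166), cup (115,191).

I'm choosing the steel knobbed disc and will check it in a close crop.

```bash
python3 - <<'E'
from h import *
im=cv2.imread("pics/top0.png");c=viewer.get_calibration("top")
cv2.imwrite("pics/crop1.png",cv2.resize(im[140:290,170:400],None,fx=3.4,fy=3.4,interpolation=cv2.INTER_CUBIC))
s=cv2.imread("pics/side0.png");cs=viewer.get_calibration("side")
hsv=cv2.cvtColor(im,cv2.COLOR_BGR2HSV);hs=cv2.cvtColor(s,cv2.COLOR_BGR2HSV)
for nm,H,w in(("top",hsv,(150,290,90,400)),("side",hs,(110,300,220,420))):
    r0,r1,c0,c1=w
    for lab,m in(("steel",(H[...,1]<60)&(H[...,2]>110)),("dark",(H[...,2]<75)&(H[...,1]<110))):
        m=m.astype(np.uint8);k=np.zeros_like(m);k[r0:r1,c0:c1]=m[r0:r1,c0:c1]
        n,_,st,ce=cv2.connectedComponentsWithStats(k)
        for i in range(1,n):
            if st[i,4]>40:print(nm,lab,st[i].tolist(),ce[i].round(1), at(c if nm=="top" else cs,*ce[i],0.014).round(4))
E
```

```text
top steel [270, 219, 22, 21, 342] [280.3 229.2] [ 0.4596 -0.0261  0.014 ]
top steel [187, 227, 20, 21, 270] [195.7 237.1] [0.4388 0.21   0.014 ]
top dark [178, 151, 37, 36, 1051] [196.2 168.2] [0.6395 0.2148 0.014 ]
top dark [256, 151, 20, 24, 368] [265.5 162.3] [0.6557 0.0151 0.014 ]
top dark [348, 223, 26, 24, 324] [360.6 235. ] [ 0.4418 -0.2499  0.014 ]
top dark [256, 261, 23, 19, 52] [270.8 267.4] [0.353  0.0008 0.014 ]
side steel [245, 172, 18, 15, 211] [253.6 179.3] [0.4409 0.211  0.014 ]
side steel [272, 218, 21, 18, 278] [281.7 226.2] [ 0.458  -0.0325  0.014 ]
side dark [302, 160, 19, 7, 51] [309.9 162.1] [0.648  0.2462 0.014 ]
side dark [298, 169, 30, 11, 166] [313.9 175.2] [0.635  0.1725 0.014 ]
side dark [328, 187, 18, 27, 410] [336.8 200.2] [0.6572 0.0295 0.014 ]
side dark [289, 267, 25, 27, 506] [301.  279.6] [ 0.4419 -0.2473  0.014 ]
```

View pics/crop1.png

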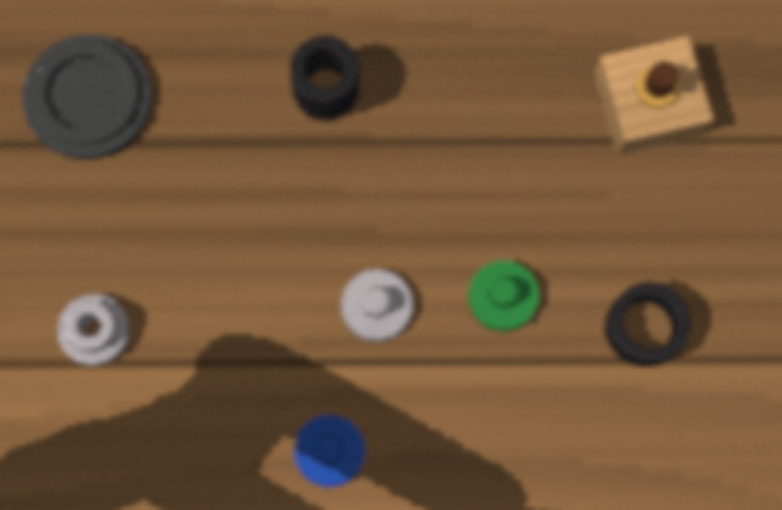

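The crop confirms it: the steel knobbed disc is at top pixel (280,229) and the holed guide at (196,237). The tall tube is at (265,162) and the stand at (196,168). I'll square the tool with the world axes and go above the bottom.

carry_out --pt "0 0 0 0 0 -6.13" --pt "0 0 0 0 0 -6.13" --pt "0 0 0 0 0 -6.13" --pt "0 0 0 0 0 -6.13" --pt "-0.0145 -0.033 0.002 0 0 0" --pt "-0.0145 -0.033 0.002 0 0 0" --pt "-0.0145 -0.033 0.002 0 0 0" --pt "-0.0145 -0.033 0.002 0 0 0" --pt "-0.0145 -0.033 0.002 0 0 0" --pt "-0.0145 -0.033 0.002 0 0 0" --pt "-0.0145 -0.033 0.002 0 0 0" --pt "-0.0145 -0.033 0.002 0 0 0" --pt "-0.0145 -0.033 0.002 0 0 0" --pt "-0.0145 -0.033 0.002 0 0 0" --pt "-0.0145 -0.033 0.002 0 0 0" --pt "-0.0145 -0.033 0.002 0 0 0" --pt "-0.0145 -0.033 0.002 0 0 0" --pt "-0.0145 -0.033 0.002 0 0 0" --pt "-0.0145 -0.033 0.002 0 0 0" --pt "-0.0145 -0.033 0.002 0 0 0"

```text
time: 1.82
tool_pos: [0.4605, -0.0293, 0.1991]
tcp_rot: [-0.0, 0.0, 1.0, 0.0]
force: [0.5, 0.1, 1.0]
finger_gap: 1.001
grasp_force: 0.0
```

```bash
cat >> h.py <<'E'
from scipy.spatial.transform import Rotation as Ro
def delta(target):
    "shift in tool axes to bring the TCP to target (world)"
    s=readout.sense();q=s["tcp_rot"];R=Ro.from_quat([*q[1:],q[0]])
    return (R.inv().apply(np.array(target)-s["tool_pos"])*1000).round(1)
def state():
    s=readout.sense();q=s["tcp_rot"];R=Ro.from_quat([*q[1:],q[0]]).as_matrix()
    print("t",round(s["time"],2),"tcp",np.round(s["tool_pos"],4),"xaxis",R[:,0].round(3),"z",R[:,2].round(4),"F",np.round(s["force"],1),"gap",round(s["finger_gap"],3),"grip",round(s["grasp_force"],1))
def snap(cam,name):
    c=viewer.get_calibration(cam);im=viewer.read_camera(cam);cv2.imwrite(f"pics/{name}.png",im);return c,im
E
python3 - <<'E'
from h import *
state();c,im=snap("wrist","w1")
for n,X in dict(bot=(.4595,-.027,.034),rest=(.65,-.24,.045)).items():print(n,px(c,X))
E
```

```text
t 1.82 tcp [ 0.4605 -0.0293  0.1991] xaxis [-1.  0.  0.] z [-1.e-04  1.e-04 -1.e+00] F [0.5 0.1 1. ] gap 1.001 grip 0.0
bot (np.float64(283.3404421566033), np.float64(183.17450367157267))
rest (np.float64(61.13244377824614), np.float64(379.4978368707179))
```

View pics/w1.png

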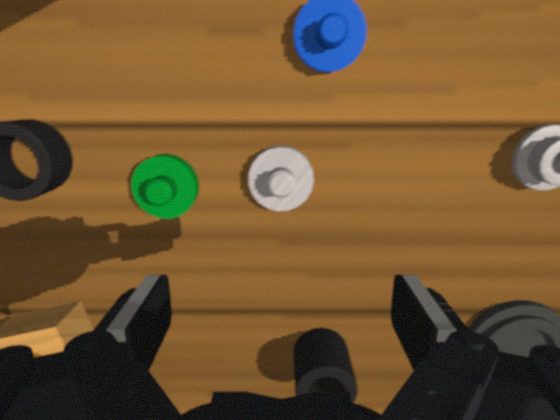

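In the wrist view the steel bottom is at (281,179) with its knob at (282,181). Green is at (164,187), blue at (330,33), and the tall body is partly hidden at (325,365). Measuring the disc precisely now.

```bash
cat >> h.py <<'E'
def blobs(im,f,minarea=200):
    "min enclosing circle of mask contours"
    H=cv2.cvtColor(im,cv2.COLOR_BGR2HSV).astype(int);m=f(H).astype(np.uint8)
    m=cv2.morphologyEx(m,cv2.MORPH_OPEN,np.ones((3,3)))
    out=[]
    for k in cv2.findContours(m,cv2.RETR_EXTERNAL,cv2.CHAIN_APPROX_NONE)[0]:
        if cv2.contourArea(k)>minarea:
            e=cv2.fitEllipse(cv2.convexHull(k)); out.append((np.round(e[0],1),np.round(e[1],1),cv2.boundingRect(k)))
    return out
steel=lambda H:(H[...,1]<60)&(H[...,2]>110)
dark=lambda H:(H[...,2]<80)&(H[...,1]<110)
E
python3 - <<'E'
from h import *
c=viewer.get_calibration("wrist");im=cv2.imread("pics/w1.png")
for b in blobs(im,steel):print(b,at(c,*b[0],.014).round(4))
print("knob",at(c,282,181,.034))
b=at(c,281,179.5,.014);print(delta([b[0],b[1],.012]))
E
```

```text
(array([280.2, 178.3]), array([64.7, 66.2]), (248, 146, 66, 65)) [ 0.4635 -0.0363  0.014 ]
(array([568.5, 157.1]), array([40.4, 99.9]), (526, 140, 34, 50)) [0.4451 0.2145 0.014 ]
(array([541.9, 137.8]), array([19.9, 45.5]), (521, 124, 39, 25)) [0.4284 0.1881 0.014 ]
knob [ 0.46121008 -0.03466851  0.034     ]
[ -0.5   0.3 187. ]
```

```bash
python3 - <<'E'
from h import *
s=readout.sense()["tool_pos"]
for i in range(3):
    c=viewer.get_calibration("wrist");print(at(c,281,179.5,.014).round(4),at(c,280.2,178.3,.014).round(4),px(c,(.4595,-.027,.034)), px(c,s))
print(c); print(s,[delta(s) for _ in range(2)]); print(readout.sense()["tcp_rot"])
E
```

```text
[ 0.4646 -0.0356  0.014 ] [ 0.4635 -0.0363  0.014 ] (np.float64(291.1856448673233), np.float64(178.98381316895725)) (np.float64(280.2469926447024), np.float64(276.96993376692524))
[ 0.4646 -0.0356  0.014 ] [ 0.4635 -0.0363  0.014 ] (np.float64(291.1856448673233), np.float64(178.98381316895725)) (np.float64(280.2469926447024), np.float64(276.96993376692524))
[ 0.4646 -0.0356  0.014 ] [ 0.4635 -0.0363  0.014 ] (np.float64(291.1856448673233), np.float64(178.98381316895725)) (np.float64(280.2469926447024), np.float64(276.96993376692524))
{'fx': 378.6202228563629, 'fy': 378.6202228563629, 'cx': 280.7476083456732, 'cy': 207.56382493720244, 'R': array([[ 0.0031261 ,  0.99998197, -0.00512758],
       [ 0.95453337, -0.00145546,  0.29810052],
       [ 0.29808768, -0.00582634, -0.95452071]]), 't': array([ 0.03444731, -0.47263107,  0.21126045])}
[ 0.4636416  -0.03508846  0.19894845] [array([0., 0., 0.]), array([0., 0., 0.])]
[ 0.00116572  0.00123337  0.99999608 -0.00222516]
```

The arm was still settling when I took that picture. I'll hold briefly and look again.

carry_out --pt "0 0 0 0 0 0" --pt "0 0 0 0 0 0" --pt "0 0 0 0 0 0"

```text
time: 2.12
tool_pos: [0.4595, -0.0267, 0.199]
tcp_rot: [-0.001, -0.0, 1.0, 0.0]
force: [-0.2, -0.9, 0.1]
finger_gap: 1.0
grasp_force: 0.0
```

```bash
python3 - <<'E'
from h import *
state()
c,im=snap("wrist","w2");state()
for b in blobs(im,steel):print(b,at(c,*b[0],.014).round(4))
for b in blobs(im,dark):print(b,at(c,*b[0],.02).round(4))
E
```

```text
t 2.12 tcp [ 0.4595 -0.0267  0.199 ] xaxis [-1.    -0.     0.001] z [-1.1e-03  7.0e-04 -1.0e+00] F [-0.2 -0.9  0.1] gap 1.0 grip 0.0
t 2.17 tcp [ 0.4596 -0.0264  0.1992] xaxis [-1.    -0.001  0.001] z [-6.e-04  5.e-04 -1.e+00] F [ 0.5  0.4 -0.8] gap 0.999 grip 0.0
(array([278.3, 179. ]), array([64.7, 65.7]), (246, 147, 65, 65)) [ 0.4594 -0.0286  0.014 ]
(array([563.2, 160. ]), array([39.9, 92.1]), (524, 140, 36, 51)) [0.4424 0.2209 0.014 ]
(array([540.2, 139.7]), array([21.8, 47.9]), (518, 125, 42, 26)) [0.4248 0.1972 0.014 ]
(array([1131. , -719.6]), array([ 525.7, 2321.8]), (187, 276, 373, 144)) [-0.0094  0.4062  0.02  ]
(array([113.5, 364.7]), array([155.8, 258.1]), (0, 276, 183, 144)) [ 0.6525 -0.1977  0.02  ]
(array([ 18.6, 160. ]), array([ 79.4, 101.7]), (0, 121, 70, 80)) [ 0.4413 -0.2518  0.02  ]
```

Settled, the bottom is at about (0.4595, -0.028). Going down to the knob.

carry_out --pt "0 0 0.033 0 0 0" --pt "0 0 0.033 0 0 0" --pt "0 0 0.033 0 0 0" --pt "0 0 0.033 0 0 0" --pt "0 0 0.025 0 0 0" --pt "0 0 0.015 0 0 0" --pt "0 0 0.01 0 0 0" --pt "0 0 0 0 0 0" --pt "0 0 0 0 0 0" --jaw 60

```text
time: 2.92
tool_pos: [0.4597, -0.0263, 0.0173]
tcp_rot: [-0.001, -0.001, 1.0, 0.0]
force: [0.3, -0.4, 0.2]
finger_gap: 0.604
grasp_force: 0.0
```

carry_out --pt "0 0 0 0 0 0" --pt "0 0 0 0 0 0" --pt "0 0 0 0 0 0" --pt "0 0 0 0 0 0" --pt "0 0 0 0 0 0" --pt "0 0 0 0 0 0" --jaw 0

```text
time: 3.42
tool_pos: [0.4612, -0.0275, 0.0188]
tcp_rot: [0.001, -0.0, 1.0, -0.0]
force: [-0.2, 1.9, 6.3]
finger_gap: 0.249
grasp_force: 58.5
```

carry_out --pt "0 0 -0.01 0 0 0" --pt "0 0 -0.02 0 0 0" --pt "0 0 -0.03 0 0 0" --pt "0 0 -0.04 0 0 0" --pt "-0.022 0.0243 0 0 0 0" --pt "-0.022 0.0243 0 0 0 0" --pt "-0.022 0.0243 0 0 0 0" --pt "-0.022 0.0243 0 0 0 0" --pt "-0.022 0.0243 0 0 0 0" --pt "-0.022 0.0243 0 0 0 0" --pt "-0.022 0.0243 0 0 0 0" --pt "-0.022 0.0243 0 0 0 0" --pt "-0.022 0.0243 0 0 0 0" --pt "-0.022 0.0243 0 0 0 0" --pt "0 0 0 0 0 0" --pt "0 0 0 0 0 0" --pt "0 0 0 0 0 0" --pt "0 0 0 0 0 0" --pt "0 0 0 0 0 0" --pt "0 0 0 0 0 0"

```text
time: 5.08
tool_pos: [0.6799, 0.2146, 0.1178]
tcp_rot: [0.0, 0.0, 1.0, -0.0]
force: [-0.4, -0.1, -2.4]
finger_gap: 0.248
grasp_force: 59.4
```

```bash
python3 - <<'E'
from h import *
state();c,im=snap("wrist","w3");state()
for b in blobs(im,dark):print(b,at(c,*b[0],.012).round(4),at(c,*b[0],.02).round(4))
E
```

```text
t 5.08 tcp [0.6799 0.2146 0.1178] xaxis [-1.     0.001 -0.   ] z [ 1.e-04 -1.e-04 -1.e+00] F [-0.4 -0.1 -2.4] gap 0.248 grip 59.4
t 5.13 tcp [0.68   0.2147 0.1179] xaxis [-1.     0.001 -0.   ] z [ 3.e-04  0.e+00 -1.e+00] F [ 0.4 -0.3 -1.9] gap 0.25 grip 59.4
(array([280.1, 184.4]), array([163.9, 215.4]), (0, 260, 560, 160)) [0.6656 0.2143 0.012 ] [0.6636 0.2144 0.02  ]
(array([-15.7, 158.5]), array([78.3, 95.2]), (0, 123, 31, 77)) [0.6476 0.0179 0.012 ] [0.6462 0.0242 0.02  ]
(array([288.6, 149.5]), array([ 96.8, 103. ]), (279, 98, 59, 102)) [0.6419 0.22   0.012 ] [0.6407 0.2198 0.02  ]
(array([248.2, 149.1]), array([ 80.9, 113.4]), (208, 95, 36, 112)) [0.6416 0.1934 0.012 ] [0.6404 0.1941 0.02  ]
```

View pics/w3.png

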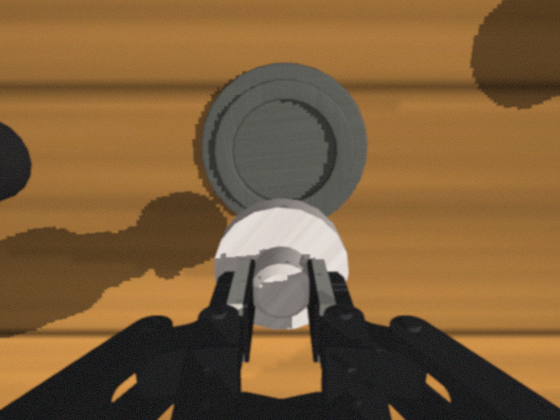

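The stand is clear: plate edges at columns 201 and 367, top at row 63, and recess rim at columns 233 to 337. The held disc spans columns 216 to 349.

```bash
python3 - <<'E'
from h import *
c=viewer.get_calibration("wrist")
xt=at(c,284,63,.012)[0]+0
print("plate: x from far edge",at(c,284,63,.012)[0]+.055,"y",(at(c,201,145,.012)[1]+at(c,367,145,.012)[1])/2, at(c,367,145,.012)[1]-at(c,201,145,.012)[1])
im=cv2.imread("pics/w3.png");H=cv2.cvtColor(im,cv2.COLOR_BGR2HSV).astype(int)
m=((H[...,1]<70)&(H[...,2]<130)).astype(np.uint8);m[195:]=0;m[:,:190]=0;m[:,380:]=0
k=max(cv2.findContours(m,0,1)[0],key=cv2.contourArea)[:,0]
k=k[k[:,1]<192]
P=np.array([at(c,*p,.012)[:2] for p in k])
A=np.c_[2*P,np.ones(len(P))];s=np.linalg.lstsq(A,(P**2).sum(1),rcond=None)[0];print("circle",s[:2],np.sqrt(s[2]+s[0]**2+s[1]**2))
tz=readout.sense()["tool_pos"][2]
for z in(tz-.003,):print("disc y",at(c,216,262,z)[1],at(c,349,262,z)[1], "front edge",at(c,282,199,z-.014), at(c,282,199,z))
print(readout.sense()["tool_pos"])
E
```

```text
plate: x from far edge 0.6436722189149112 y 0.2170584712518096 0.10905701219070349
circle [0.64283431 0.2168695 ] 0.05404937317280419
disc y 0.18741815504946618 0.24396321811708915 front edge [0.65062426 0.21552717 0.10086155] [0.64662852 0.21549424 0.11486155]
[0.68000535 0.21474948 0.11786155]
```

carry_out --pt "0.019 0.0005 0 0 0 0" --pt "0.0185 0.0005 0 0 0 0" --pt "0 0 0.025 0 0 0" --pt "0 0 0.025 0 0 0" --pt "0 0 0.018 0 0 0" --pt "0 0 0.008 0 0 0" --pt "0 0 0.004 0 0 0" --pt "0 0 0.003 0 0 0" --pt "0 0 0.002 0 0 0" --pt "0 0 0 0 0 0" --pt "0 0 0 0 0 0"

```text
time: 6.05
tool_pos: [0.6435, 0.2166, 0.0334]
tcp_rot: [0.001, -0.0, 1.0, 0.0]
force: [-0.2, 0.6, -2.2]
finger_gap: 0.252
grasp_force: 59.4
```

```bash
python3 - <<'E'
from h import *
state()
E
```

```text
t 6.05 tcp [0.6435 0.2166 0.0334] xaxis [-1.    -0.    -0.002] z [ 1.8e-03  3.0e-04 -1.0e+00] F [-0.2  0.6 -2.2] gap 0.252 grip 59.4
```

carry_out --pt "0 0 0.0015 0 0 0" --pt "0 0 0.0015 0 0 0" --pt "0 0 0 0 0 0" --pt "0 0 0 0 0 0"

```text
time: 6.38
tool_pos: [0.6434, 0.2167, 0.0308]
tcp_rot: [0.001, -0.0, 1.0, 0.0]
force: [-2.2, -0.8, 5.9]
finger_gap: 0.25
grasp_force: 60.2
```

carry_out --pt "0 0 0 0 0 0" --pt "0 0 0 0 0 0" --pt "0 0 0 0 0 0" --pt "0 0 -0.02 0 0 0" --pt "0 0 -0.035 0 0 0" --pt "0 0 -0.035 0 0 0" --pt "0 0 -0.035 0 0 0" --pt "-0.008 -0.04 0 0 0 0" --pt "-0.008 -0.04 0 0 0 0" --pt "-0.008 -0.04 0 0 0 0" --pt "-0.008 -0.04 0 0 0 0" --pt "-0.008 -0.04 0 0 0 0" --pt "0 0 0 0 0 0" --pt "0 0 0 0 0 0" --pt "0 0 0 0 0 0" --pt "0 0 0 0 0 0" --pt "0 0 0 0 0 0" --pt "0 0 0 0 0 0" --jaw 60

```text
time: 7.88
tool_pos: [0.6825, 0.0182, 0.1544]
tcp_rot: [-0.0, -0.001, 1.0, 0.0]
force: [-0.1, -0.0, -0.2]
finger_gap: 0.599
grasp_force: 0.0
```

```bash
python3 - <<'E'
from h import *
state();c,im=snap("wrist","w4");state()
np.save("c4.npy",c,allow_pickle=True)
ct,it=snap("top","t4")
w=it[130:260,160:300];
h2=cv2.resize(w,None,fx=3,fy=3,interpolation=cv2.INTER_CUBIC)
W=np.zeros((420,560+h2.shape[1]//2+30,3),np.uint8)
big=np.zeros((600,800,3),np.uint8);big[:420,:380]=im[:,90:470];big[:390,380:800]=h2
cv2.imwrite("pics/v4.png",big)
E
```

```text
t 7.88 tcp [0.6825 0.0182 0.1544] xaxis [-1.    -0.002  0.   ] z [-0.e+00  2.e-04 -1.e+00] F [-0.1 -0.  -0.2] gap 0.599 grip 0.0
t 7.93 tcp [0.6826 0.018  0.1544] xaxis [-1.    -0.002  0.   ] z [-0.e+00  1.e-04 -1.e+00] F [ 0.   0.5 -0. ] gap 0.601 grip 0.0
```

View pics/v4.png

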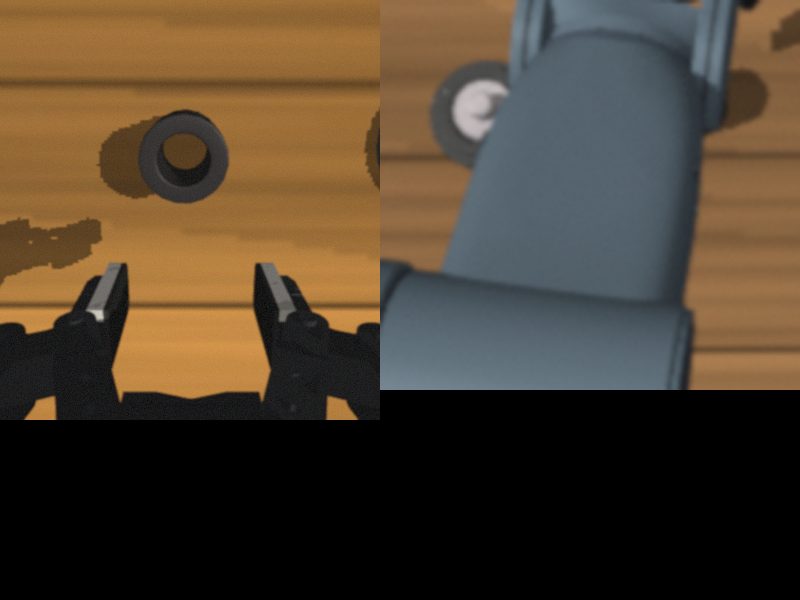

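The bottom is sitting in the stand. The tall body's top rim is at wrist pixels: outer columns 229 to 318, lowest row 203, so the centre is about (274,158).

```bash
python3 - <<'E'
from h import *
c=np.load("c4.npy",allow_pickle=True).item()
l,r=at(c,229,158,.06),at(c,318,158,.06);bt=at(c,274,203,.06)
print((l+r)/2,r[1]-l[1],"x from near edge",bt[0]-.029)
o=[(l+r)[1]/2]; X=[bt[0]-.029,(l+r)[1]/2]
print(X,delta([X[0],X[1],.028]))
E
```

```text
[0.64822649 0.01375897 0.06      ] 0.05635917270831642 x from near edge 0.6489460680826097
[np.float64(0.6489460680826097), np.float64(0.013758970023698039)] [ 33.7  -4.  126.4]
```

carry_out --pt "0.017 -0.002 0 0 0 0" --pt "0.0165 -0.002 0 0 0 0" --pt "0 0 0 0 0 0" --pt "0 0 0 0 0 0" --pt "0 0 0.02 0 0 0" --pt "0 0 0.025 0 0 0" --pt "0 0 0.03 0 0 0" --pt "0 0 0.025 0 0 0" --pt "0 0 0.016 0 0 0" --pt "0 0 0.01 0 0 0" --pt "0 0 0 0 0 0" --pt "0 0 0 0 0 0" --jaw 100

```text
time: 8.98
tool_pos: [0.6499, 0.0126, 0.0284]
tcp_rot: [0.0, -0.0, 1.0, -0.0]
force: [0.4, 0.3, -0.1]
finger_gap: 0.998
grasp_force: 0.0
```

carry_out --pt "0 0 0 0 0 0" --pt "0 0 0 0 0 0" --pt "0 0 0 0 0 0" --pt "0 0 0 0 0 0" --pt "0 0 0 0 0 0" --pt "0 0 0 0 0 0" --jaw 0

```text
time: 9.48
tool_pos: [0.6509, 0.0123, 0.0305]
tcp_rot: [0.002, -0.0, 1.0, -0.0]
force: [-0.2, 0.1, 6.1]
finger_gap: 0.658
grasp_force: 64.5
```

carry_out --pt "0 0 -0.01 0 0 0" --pt "0 0 -0.025 0 0 0" --pt "0 0 -0.035 0 0 0" --pt "0 0 -0.03 0 0 0" --pt "-0.007 0.029 0 0 0 0" --pt "-0.007 0.029 0 0 0 0" --pt "-0.007 0.029 0 0 0 0" --pt "-0.007 0.029 0 0 0 0" --pt "-0.007 0.029 0 0 0 0" --pt "-0.007 0.029 0 0 0 0" --pt "-0.007 0.029 0 0 0 0" --pt "0 0 0 0 0 0" --pt "0 0 0 0 0 0" --pt "0 0 0 0 0 0" --pt "0 0 0 0 0 0" --pt "0 0 0 0 0 0" --pt "0 0 0 0 0 0"

```text
time: 10.9
tool_pos: [0.6983, 0.2142, 0.1285]
tcp_rot: [-0.0, 0.001, 1.0, -0.0]
force: [0.4, 0.5, -1.4]
finger_gap: 0.655
grasp_force: 64.3
```

```bash
python3 - <<'E'
from h import *
state();c,im=snap("wrist","w5");state()
np.save("c5.npy",c,allow_pickle=True)
E
```

```text
t 10.9 tcp [0.6983 0.2142 0.1285] xaxis [-1.     0.001  0.   ] z [-1.e-04 -1.e-04 -1.e+00] F [ 0.4  0.5 -1.4] gap 0.655 grip 64.3
t 10.95 tcp [0.6983 0.2143 0.1286] xaxis [-1.     0.001 -0.   ] z [ 0.e+00 -1.e-04 -1.e+00] F [-0.2 -0.8 -1.9] gap 0.654 grip 64.3
```

View pics/w5.png

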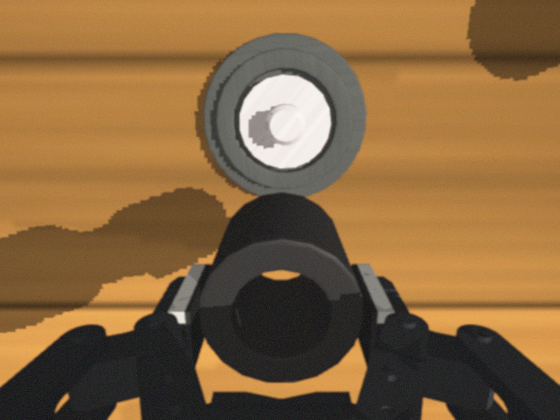

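The disc sits flat in the recess, with its edges at columns 239 to 331 and rows 72 to 169, and the knob top at (287,124). The held body's lower edge is at row 194 and its top ring spans columns 200 to 362 and rows 239 to 382.

```bash
python3 - <<'E'
from h import *
c=np.load("c5.npy",allow_pickle=True).item();im=cv2.imread("pics/w5.png")
print("knob",at(c,287,124,.046))
for b in blobs(im[:190],steel):print(b,at(c,*b[0],.026))
f=lambda a,b:(a+b)/2
print("stand y",f(at(c,203,115,.012),at(c,366,115,.012)),"x",at(c,285,33,.012)[0]+.055,at(c,285,193,.012)[0]-.055)
zt=.1285-.0295+.06
print("ring y",f(at(c,200,308,zt),at(c,362,308,zt)), "x",at(c,281,239,zt)[0],at(c,281,382,zt)[0]); print("low edge x",at(c,281,194,zt-.06)[0]+.029)
E
```

```text
knob [0.641857   0.21811679 0.046     ]
(array([284.6, 120.9]), array([92.9, 95.5]), (239, 74, 93, 95)) [0.64158583 0.21688733 0.026     ]
stand y [0.63877963 0.21693233 0.012     ] x 0.6434867919989973 0.637806092971682
ring y [0.69408158 0.21452086 0.159     ] x 0.6687374354851856 0.7249695017555536
low edge x 0.6989796142429725
```

carry_out --pt "0.019 0.001 0 0 0 0" --pt "0.019 0.001 0 0 0 0" --pt "0.0185 0.001 0 0 0 0" --pt "0 0 0 0 0 0" --pt "0 0 0.015 0 0 0" --pt "0 0 0.015 0 0 0" --pt "0 0 0.015 0 0 0" --pt "0 0 0.012 0 0 0" --pt "0 0 0.006 0 0 0" --pt "0 0 0.004 0 0 0" --pt "0 0 0.003 0 0 0" --pt "0 0 0 0 0 0" --pt "0 0 0 0 0 0" --pt "0 0 0 0 0 0"

```text
time: 12.12
tool_pos: [0.6423, 0.2186, 0.0592]
tcp_rot: [0.001, -0.0, 1.0, 0.0]
force: [0.4, 0.4, -0.7]
finger_gap: 0.656
grasp_force: 64.3
```

carry_out --pt "0 0 0.0015 0 0 0" --pt "0 0 0.0015 0 0 0" --pt "0 0 0 0 0 0" --pt "0 0 0 0 0 0"

```text
time: 12.45
tool_pos: [0.6422, 0.2187, 0.0565]
tcp_rot: [0.001, -0.0, 1.0, 0.0]
force: [-0.9, -0.2, 5.5]
finger_gap: 0.655
grasp_force: 64.9
```

carry_out --pt "0 0 0 0 0 0" --pt "0 0 0 0 0 0" --pt "0 0 0 0 0 0" --pt "0 0 0 0 0 0" --pt "0 0 -0.02 0 0 0" --pt "0 0 -0.035 0 0 0" --pt "0 0 -0.035 0 0 0" --pt "0 0 -0.025 0 0 0" --pt "0.033 -0.001 0 0 0 0" --pt "0.033 -0.001 0 0 0 0" --pt "0.033 -0.001 0 0 0 0" --pt "0.033 -0.001 0 0 0 0" --pt "0.034 -0.002 0 0 0 0" --pt "0 0 0 0 0 0" --pt "0 0 0 0 0 0" --pt "0 0 0 0 0 0" --pt "0 0 0 0 0 0" --pt "0 0 0 0 0 0" --pt "0 0 0 0 0 0" --jaw 100

```text
time: 14.03
tool_pos: [0.4767, 0.2124, 0.1701]
tcp_rot: [0.0, 0.0, 1.0, 0.0]
force: [-0.2, 0.3, 0.2]
finger_gap: 1.0
grasp_force: 0.0
```

```bash
python3 - <<'E'
from h import *
state();c,im=snap("wrist","w6");state()
np.save("c6.npy",c,allow_pickle=True)
for b in blobs(im,steel):print(b,at(c,*b[0],.016).round(4),at(c,*b[0],.034).round(4))
ct,it=snap("top","t6")
big=np.zeros((420,800,3),np.uint8);big[:,:380]=im[:,90:470];big[:390,380:]=cv2.resize(it[130:260,160:300],None,fx=3,fy=3,interpolation=cv2.INTER_CUBIC)
cv2.imwrite("pics/v6.png",big)
E
```

```text
t 14.03 tcp [0.4767 0.2124 0.1701] xaxis [-1.  0. -0.] z [ 2.e-04  0.e+00 -1.e+00] F [-0.2  0.3  0.2] gap 1.0 grip 0.0
t 14.08 tcp [0.4765 0.2124 0.17  ] xaxis [-1.  0.  0.] z [-1.e-04 -0.e+00 -1.e+00] F [ 0.2 -0.  -0.2] gap 1.003 grip 0.0
(array([270.6, 141.7]), array([73. , 74.4]), (236, 105, 72, 74)) [0.4399 0.2046 0.016 ] [0.4375 0.2051 0.034 ]
```

View pics/v6.png

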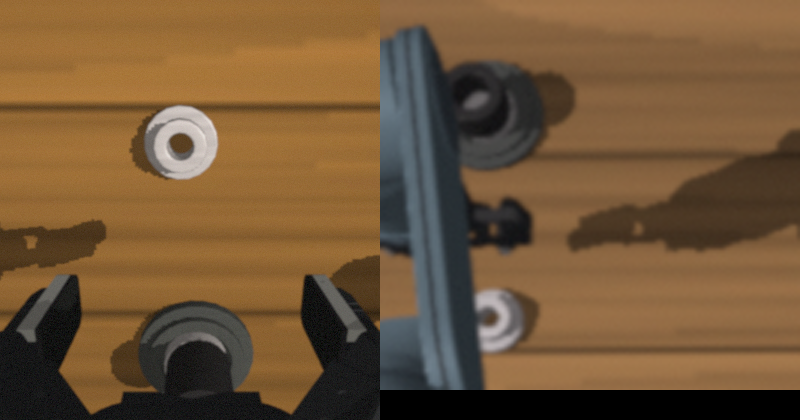

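The tall body stands on the stand, and the guide is at wrist pixel (271,142), which is about (0.440, 0.206). Going down on the hub.

carry_out --pt "0.0185 -0.003 0 0 0 0" --pt "0.018 -0.0035 0 0 0 0" --pt "0 0 0.03 0 0 0" --pt "0 0 0.035 0 0 0" --pt "0 0 0.035 0 0 0" --pt "0 0 0.027 0 0 0" --pt "0 0 0.014 0 0 0" --pt "0 0 0.009 0 0 0" --pt "0 0 0 0 0 0" --pt "0 0 0 0 0 0" --pt "0 0 0 0 0 0" --jaw 75

```text
time: 15.05
tool_pos: [0.4403, 0.2062, 0.0213]
tcp_rot: [0.001, -0.0, 1.0, 0.0]
force: [-0.6, 0.3, 1.6]
finger_gap: 0.748
grasp_force: 0.0
```

carry_out --pt "0 0 0 0 0 0" --pt "0 0 0 0 0 0" --pt "0 0 0 0 0 0" --pt "0 0 0 0 0 0" --pt "0 0 0 0 0 0" --pt "0 0 0 0 0 0" --jaw 0

```text
time: 15.55
tool_pos: [0.4403, 0.2062, 0.022]
tcp_rot: [0.001, -0.0, 1.0, 0.0]
force: [-2.2, -1.2, 9.4]
finger_gap: 0.436
grasp_force: 59.0
```

carry_out --pt "0 0 -0.01 0 0 0" --pt "0 0 -0.025 0 0 0" --pt "0 0 -0.035 0 0 0" --pt "0 0 -0.035 0 0 0" --pt "0 0 -0.035 0 0 0" --pt "-0.032 0.0015 0 0 0 0" --pt "-0.032 0.0015 0 0 0 0" --pt "-0.032 0.0015 0 0 0 0" --pt "-0.032 0.0015 0 0 0 0" --pt "-0.032 0.0015 0 0 0 0" --pt "-0.032 0.0015 0 0 0 0" --pt "-0.032 0.0015 0 0 0 0" --pt "-0.032 0.0015 0 0 0 0" --pt "0 0 0 0 0 0" --pt "0 0 0 0 0 0" --pt "0 0 0 0 0 0" --pt "0 0 0 0 0 0" --pt "0 0 0 0 0 0" --pt "0 0 0 0 0 0"

```text
time: 17.13
tool_pos: [0.6944, 0.2183, 0.1612]
tcp_rot: [0.0, -0.0, 1.0, 0.0]
force: [0.7, 0.0, -2.3]
finger_gap: 0.437
grasp_force: 60.7
```

```bash
python3 - <<'E'
from h import *
state();c,im=snap("wrist","w7");state()
np.save("c7.npy",c,allow_pickle=True)
E
```

```text
t 17.13 tcp [0.6944 0.2183 0.1612] xaxis [-1.    -0.001 -0.   ] z [ 5.e-04  1.e-04 -1.e+00] F [ 0.7  0.  -2.3] gap 0.437 grip 60.7
t 17.18 tcp [0.6946 0.2183 0.1612] xaxis [-1.    -0.001 -0.001] z [ 6.e-04  1.e-04 -1.e+00] F [-0.3 -0.2 -2.1] gap 0.438 grip 60.7
```

View pics/w7.png

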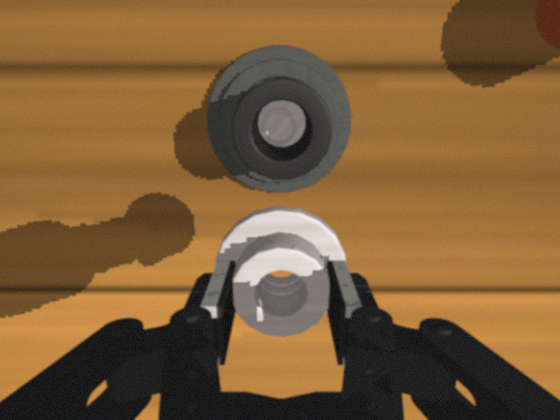

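The body's top ring spans columns 233 to 331 and rows 79 to 180, so its centre is (282,130), with the knob visible inside. The held guide's hub top is centred at about (281,285), with flange edges at columns 218 to 346 and its front at row 208.

```bash
python3 - <<'E'
from h import *
c=np.load("c7.npy",allow_pickle=True).item();f=lambda a,b:(a+b)/2
print("body",at(c,282,130,.086),"near edge x",at(c,282,180,.086)[0]-.029,"w",at(c,331,130,.086)[1]-at(c,233,130,.086)[1])
z=.1612-.022
print("hub",at(c,281.5,285,z+.034),"flange y",f(at(c,218,255,z+.016),at(c,346,255,z+.016))[1],"x",at(c,282,208,z+.016)[0]+.029,at(c,282,208,z+.008)[0]+.029)
E
```

```text
body [0.64080192 0.21917937 0.086     ] near edge x 0.6409747369918674 w 0.05584397377824754
hub [0.69161522 0.21881057 0.1732    ] flange y 0.21904446237150804 x 0.6947981204091513 0.6972903744101782
```

carry_out --pt "0.0265 0.0005 0 0 0 0" --pt "0.0265 0 0 0 0 0" --pt "0 0 0 0 0 0" --pt "0 0 0.02 0 0 0" --pt "0 0 0.015 0 0 0" --pt "0 0 0.008 0 0 0" --pt "0 0 0.005 0 0 0" --pt "0 0 0.004 0 0 0" --pt "0 0 0.003 0 0 0" --pt "0 0 0.002 0 0 0" --pt "0 0 0 0 0 0" --pt "0 0 0 0 0 0" --pt "0 0 0 0 0 0"

```text
time: 18.27
tool_pos: [0.6426, 0.2186, 0.1039]
tcp_rot: [0.0, -0.0, 1.0, 0.0]
force: [-0.9, 0.3, -2.3]
finger_gap: 0.438
grasp_force: 60.7
```

Still hanging free, so the lip is entering. Lowering further.

carry_out --pt "0 0 0.0015 0 0 0" --pt "0 0 0.0015 0 0 0" --pt "0 0 0.0005 0 0 0" --pt "0 0 0 0 0 0" --pt "0 0 0 0 0 0"

```text
time: 18.68
tool_pos: [0.6423, 0.2185, 0.1002]
tcp_rot: [0.0, -0.0, 1.0, 0.0]
force: [-1.3, -0.3, 0.5]
finger_gap: 0.44
grasp_force: 60.9
```

carry_out --pt "0 0 0.0007 0 0 0" --pt "0 0 0 0 0 0"

```text
time: 18.85
tool_pos: [0.6425, 0.2186, 0.1001]
tcp_rot: [0.001, -0.0, 1.0, 0.0]
force: [-1.1, -1.6, 4.9]
finger_gap: 0.439
grasp_force: 61.3
```

carry_out --pt "0 0 0 0 0 0" --pt "0 0 0 0 0 0" --pt "0 0 0 0 0 0" --pt "0 0 0 0 0 0" --pt "0 0 -0.02 0 0 0" --pt "0 0 -0.03 0 0 0" --pt "0 0 -0.035 0 0 0" --pt "0 0 -0.02 0 0 0" --jaw 75

```text
time: 19.52
tool_pos: [0.6433, 0.2187, 0.2077]
tcp_rot: [0.002, -0.0, 1.0, 0.0]
force: [0.4, 1.0, 2.3]
finger_gap: 0.751
grasp_force: 0.0
```

```bash
python3 - <<'E'
from h import *
state();c=viewer.get_calibration("top");p=at(c,363.2,165.9,.053);print(p,at(c,364.4,162.6,.083));print(delta([p[0]+.04,p[1],.19]))
E
```

```text
t 19.52 tcp [0.6433 0.2187 0.2077] xaxis [-1.    -0.    -0.004] z [ 4.e-03  7.e-04 -1.e+00] F [0.4 1.  2.3] gap 0.751 grip 0.0
[ 0.63075277 -0.2588962   0.053     ] [ 0.63066826 -0.25710918  0.083     ]
[ -27.3 -477.7   17.5]
```

carry_out --pt "-0.002 -0.034 0.001 0 0 0" --pt "-0.002 -0.034 0.001 0 0 0" --pt "-0.002 -0.034 0.001 0 0 0" --pt "-0.002 -0.034 0.001 0 0 0" --pt "-0.002 -0.034 0.001 0 0 0" --pt "-0.002 -0.034 0.001 0 0 0" --pt "-0.002 -0.034 0.001 0 0 0" --pt "-0.002 -0.034 0.001 0 0 0" --pt "-0.002 -0.034 0.001 0 0 0" --pt "-0.002 -0.034 0.001 0 0 0" --pt "-0.002 -0.034 0.001 0 0 0" --pt "-0.002 -0.034 0.001 0 0 0" --pt "-0.002 -0.034 0.001 0 0 0" --pt "-0.002 -0.034 0.001 0 0 0" --pt "0 0 0 0 0 0" --pt "0 0 0 0 0 0" --pt "0 0 0 0 0 0" --pt "0 0 0 0 0 0" --pt "0 0 0 0 0 0" --pt "0 0 0 0 0 0"

```text
time: 21.18
tool_pos: [0.6706, -0.256, 0.1905]
tcp_rot: [0.0, -0.001, 1.0, -0.0]
force: [-0.1, -0.1, 0.1]
finger_gap: 0.753
grasp_force: 0.0
```

```bash
python3 - <<'E'
from h import *
state();c,im=snap("wrist","w8");state()
np.save("c8.npy",c,allow_pickle=True)
ct,it=snap("top","t8")
big=np.zeros((420,800,3),np.uint8);big[:,:380]=im[:,90:470];big[:390,380:]=cv2.resize(it[130:260,160:300],None,fx=3,fy=3,interpolation=cv2.INTER_CUBIC)
cv2.imwrite("pics/v8.png",big)
E
```

```text
t 21.18 tcp [ 0.6706 -0.256   0.1905] xaxis [-1.    -0.002 -0.   ] z [ 3.e-04 -0.e+00 -1.e+00] F [-0.1 -0.1  0.1] gap 0.753 grip 0.0
t 21.23 tcp [ 0.6706 -0.2562  0.1905] xaxis [-1.    -0.002 -0.   ] z [ 3.e-04 -1.e-04 -1.e+00] F [ 0.6 -0.4  0.1] gap 0.751 grip 0.0
```

View pics/v8.png

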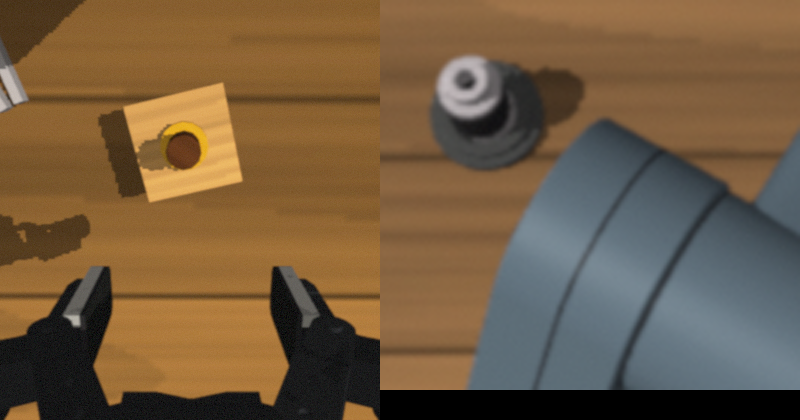

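The guide is seated upright on the body. The plunger's grip top is at wrist pixel (274,152) and its flange at (275,144).

```bash
python3 - <<'E'
from h import *
c=np.load("c8.npy",allow_pickle=True).item();ct=viewer.get_calibration("top")
p=at(c,274,152,.083);print(p,at(c,275,144,.053),delta([*p[:2],.058]))
print("guide from top",at(ct,188,156.3,.112))
E
```

```text
[ 0.63453467 -0.26041181  0.083     ] [ 0.63329411 -0.26019883  0.053     ] [ 36.   -3.9 132.4]
guide from top [0.64217197 0.22095055 0.112     ]
```

carry_out --pt "0.018 -0.002 0 0 0 0" --pt "0.0185 -0.002 0 0 0 0" --pt "0 0 0.03 0 0 0" --pt "0 0 0.033 0 0 0" --pt "0 0 0.03 0 0 0" --pt "0 0 0.022 0 0 0" --pt "0 0 0.01 0 0 0" --pt "0 0 0.005 0 0 0" --pt "0 0 0 0 0 0" --pt "0 0 0 0 0 0" --pt "0 0 0 0 0 0" --jaw 60

```text
time: 22.2
tool_pos: [0.6351, -0.2621, 0.0622]
tcp_rot: [0.001, -0.0, 1.0, -0.001]
force: [0.5, -0.1, 0.5]
finger_gap: 0.603
grasp_force: 0.0
```

carry_out --pt "0 0 0 0 0 0" --pt "0 0 0 0 0 0" --pt "0 0 0 0 0 0" --pt "0 0 0 0 0 0" --pt "0 0 0 0 0 0" --pt "0 0 0 0 0 0" --jaw 0

```text
time: 22.7
tool_pos: [0.6345, -0.2619, 0.0616]
tcp_rot: [0.001, -0.0, 1.0, -0.001]
force: [-0.5, 0.6, 6.9]
finger_gap: 0.256
grasp_force: 59.0
```

carry_out --pt "0 0 -0.01 0 0 0" --pt "0 0 -0.02 0 0 0" --pt "0 0 -0.03 0 0 0" --pt "0 0 -0.03 0 0 0" --pt "0 0 -0.03 0 0 0" --pt "0 0 -0.03 0 0 0" --pt "-0.004 0.034 0 0 0 0" --pt "-0.004 0.034 0 0 0 0" --pt "-0.004 0.034 0 0 0 0" --pt "-0.004 0.034 0 0 0 0" --pt "-0.004 0.034 0 0 0 0" --pt "-0.004 0.034 0 0 0 0" --pt "-0.004 0.034 0 0 0 0" --pt "-0.004 0.034 0 0 0 0" --pt "-0.004 0.034 0 0 0 0" --pt "-0.004 0.034 0 0 0 0" --pt "-0.004 0.034 0 0 0 0" --pt "-0.004 0.034 0 0 0 0" --pt "-0.004 0.034 0 0 0 0" --pt "-0.003 0.034 0 0 0 0"

```text
time: 24.37
tool_pos: [0.6884, 0.2161, 0.2103]
tcp_rot: [-0.0, -0.0, 1.0, -0.0]
force: [0.5, -0.7, -1.3]
finger_gap: 0.256
grasp_force: 59.1
```

carry_out --pt "0 0.005 0 0 0 0" --pt "0 0 0 0 0 0" --pt "0 0 0 0 0 0" --pt "0 0 0 0 0 0" --pt "0 0 0 0 0 0" --pt "0 0 0 0 0 0" --pt "0 0 0 0 0 0"

```text
time: 24.95
tool_pos: [0.6889, 0.2182, 0.2103]
tcp_rot: [0.0, 0.001, 1.0, -0.0]
force: [0.3, 0.2, -1.0]
finger_gap: 0.257
grasp_force: 59.2
```

```bash
python3 - <<'E'
from h import *
state();c,im=snap("wrist","w9");state()
np.save("c9.npy",c,allow_pickle=True)
E
```

```text
t 24.95 tcp [0.6889 0.2182 0.2103] xaxis [-1.     0.002 -0.   ] z [ 1.e-04 -1.e-04 -1.e+00] F [ 0.3  0.2 -1. ] gap 0.257 grip 59.2
t 25.0 tcp [0.6889 0.2184 0.2103] xaxis [-1.     0.001 -0.   ] z [ 1.e-04 -0.e+00 -1.e+00] F [-0.3 -0.3 -1.1] gap 0.254 grip 59.2
```

View pics/w9.png

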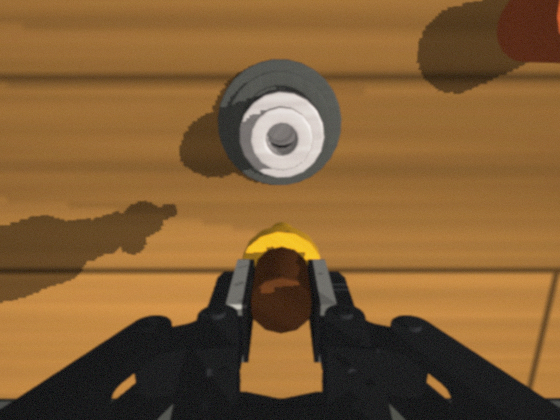

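The guide's hub hole is at (283,136). The held plunger's flange spans columns 243 to 321 with its front at row 228, and its grip top is centred near (282,301).

```bash
python3 - <<'E'
from h import *
c=np.load("c9.npy",allow_pickle=True).item()
print("hole",at(c,283,136,.112),"flange",at(c,282.5,134.5,.102))
z=.2103-.0566
print("grip top",at(c,282,301,z+.078),"pl flange y",(at(c,243,258,z+.048)+at(c,321,258,z+.048))[1]/2,"x",at(c,282,228,z+.048)[0]+.018,at(c,282,228,z+.04)[0]+.018)
print("stem tip front edge x",at(c,281,223,z)[0]+.006, at(c,281,223,z)[1])
E
```

```text
hole [0.64130547 0.21984031 0.112     ] flange [0.64146991 0.21956029 0.102     ]
grip top [0.68752067 0.21886645 0.2317    ] pl flange y 0.21894065704746052 x 0.6881001649752319 0.6910601911447865
stem tip front edge x 0.6908692489324628 0.21849433693019701
```

carry_out --pt "0.0235 0.0005 0 0 0 0" --pt "0.0235 0.0005 0 0 0 0" --pt "0 0 0 0 0 0" --pt "0 0 0.015 0 0 0" --pt "0 0 0.013 0 0 0" --pt "0 0 0.008 0 0 0" --pt "0 0 0.005 0 0 0" --pt "0 0 0.005 0 0 0" --pt "0 0 0.005 0 0 0" --pt "0 0 0 0 0 0" --pt "0 0 0 0 0 0" --pt "0 0 0 0 0 0"

```text
time: 26.0
tool_pos: [0.6421, 0.2206, 0.1596]
tcp_rot: [0.0, -0.0, 1.0, 0.0]
force: [0.8, 0.5, -1.4]
finger_gap: 0.254
grasp_force: 59.2
```

The stem has entered the bore with no contact force. Continuing down.

carry_out --pt "0 0 0.006 0 0 0" --pt "0 0 0.006 0 0 0" --pt "0 0 0.006 0 0 0" --pt "0 0 0.005 0 0 0" --pt "0 0 0.003 0 0 0" --pt "0 0 0.002 0 0 0" --pt "0 0 0 0 0 0" --pt "0 0 0 0 0 0" --pt "0 0 0 0 0 0"

```text
time: 26.75
tool_pos: [0.6419, 0.2205, 0.1314]
tcp_rot: [0.0, -0.0, 1.0, 0.0]
force: [0.3, 1.5, -0.7]
finger_gap: 0.254
grasp_force: 59.2
```

carry_out --pt "0 0 0.0015 0 0 0" --pt "0 0 0.0015 0 0 0" --pt "0 0 0 0 0 0" --pt "0 0 0 0 0 0"

```text
time: 27.08
tool_pos: [0.6421, 0.2206, 0.1287]
tcp_rot: [0.001, -0.0, 1.0, 0.0]
force: [0.1, 0.9, 2.4]
finger_gap: 0.254
grasp_force: 59.4
```

Contact came at the expected height. Releasing and clearing away.

carry_out --pt "0 0 0 0 0 0" --pt "0 0 0 0 0 0" --pt "0 0 0 0 0 0" --pt "0 0 0 0 0 0" --pt "0 0 -0.015 0 0 0" --pt "0 0 -0.025 0 0 0" --pt "0 0 -0.03 0 0 0" --pt "0 0 -0.03 0 0 0" --pt "0.02 -0.03 0 0 0 0" --pt "0.02 -0.03 0 0 0 0" --pt "0.02 -0.03 0 0 0 0" --pt "0.02 -0.03 0 0 0 0" --pt "0.02 -0.03 0 0 0 0" --pt "0.02 -0.03 0 0 0 0" --pt "0.02 -0.03 0 0 0 0" --pt "0 0 0 0 0 0" --pt "0 0 0 0 0 0" --pt "0 0 0 0 0 0" --pt "0 0 0 0 0 0" --jaw 60

```text
time: 28.67
tool_pos: [0.5024, 0.0112, 0.2282]
tcp_rot: [0.0, -0.0, 1.0, 0.0]
force: [0.3, 0.4, -0.9]
finger_gap: 0.601
grasp_force: 0.0
```

```bash
python3 - <<'E'
from h import *
state();c,im=snap("side","s10");ct,it=snap("top","t10")
big=np.zeros((600,800,3),np.uint8);big[:,:400]=cv2.resize(im[80:230,260:360],(400,600),interpolation=cv2.INTER_CUBIC);big[:400,400:]=cv2.resize(it[120:220,150:250],(400,400),interpolation=cv2.INTER_CUBIC)
cv2.imwrite("pics/v10.png",big)
for z in(.112,.15):print(z,px(c,(.642,.22,z)))
E
```

```text
t 28.67 tcp [0.5024 0.0112 0.2282] xaxis [-1.    -0.001 -0.001] z [ 6.e-04  3.e-04 -1.e+00] F [ 0.3  0.4 -0.9] gap 0.601 grip 0.0
0.112 (np.float64(312.01390409040573), np.float64(141.9742803834059))
0.15 (np.float64(312.4576900587771), np.float64(131.872094643742))
```

View pics/v10.png

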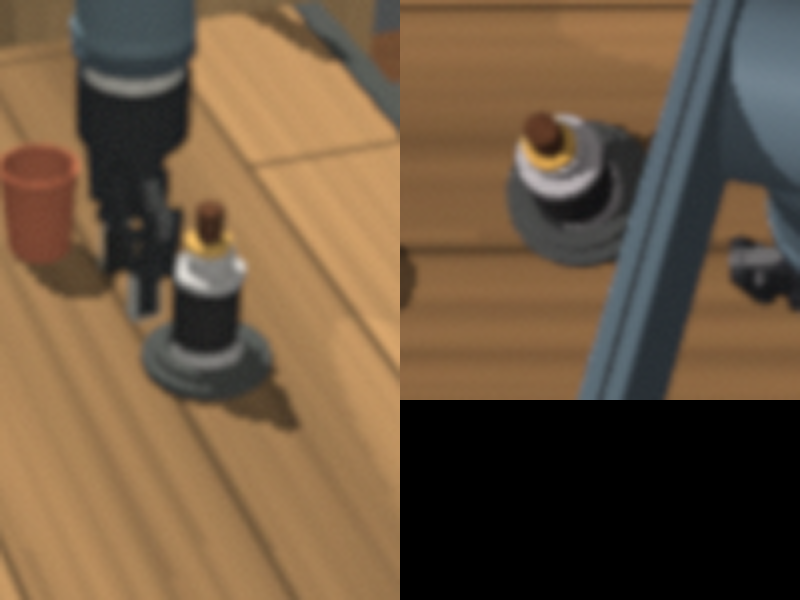

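The stack is complete: bottom, body, guide and plunger are upright. The grip top is at side pixel (312,131), and a fully home plunger should show at (312,132). Handing in.

```bash
python3 -c "
from h import *
print(ticket.hand_in())"
```

```text
the job is handed in; nothing more can be done
None
```

The press mould is put together on the stand in the order asked, with the plunger fully home by the final side view, and was handed in at about 29 s; no verdict came back.

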